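# Key the gearbox cover onto its housing

## Task

Close the gearbox housing on the wooden block: swing the steel retainer arm aside, fetch the cover that has a key on its rim and set it on the housing with the key resting on top of the housing's rim, at least an eighth of a turn away from the notch. Keeping it on the rim, turn the cover until the key drops into the notch and seat it flush, then swing the retainer arm all the way back over the cover. Leave the other cover and everything else on the bench where it is.

Things in the scene. Friction and masses are not known exactly. Their poses are not given: they have to be found in the camera images.
- nest: Fixed wooden block with a white top plate, 156 x 180 mm, top 60 mm above the table. Origin on the table under the housing's centre; the plate reaches 78 mm to +x and -x, 108.5 mm to +y, 71.5 mm to -y; the retainer's post stands at (0, +80 mm). Position and yaw vary.
- housing: Round open mid-grey pot fixed on the block: outer diameter 108 mm, bore 86 mm, 40 mm tall (rim top 100 mm above the table), bore 28 mm deep with small gears (13 mm high) on its floor. Origin: centre of its underside. A notch is cut through the wall at its +x: 16 mm wide, 8 mm deep from the rim top, open inside, outside and above. Any yaw.
- notch (a point): Middle of the notch's mouth: rim-top height, 54 mm from the housing's axis along the housing's +x.
- cover: Loose mid-grey keyed cover, 0.2 kg, one ear (key) at its edge, straight bar on top; lies on its spigot, any yaw. Origin: centre of the spigot's underside. Spigot 82 mm diameter (74 at the chamfered foot), z 0-12 mm; flange 104 mm diameter, z 12-18; bar 44 mm long along x, 16 wide along y, z 18-46. Origin above the housing's origin: 28 mm seated; key riding on the rim: 34 level, 31 if left tilted.
- key (a point): On the key, 54 mm from the cover's axis along its +x, at the height of the flange's underside; coincides with notch when seated. The key is a block 12 mm wide, centred on the cover's +x, reaching 60 mm from the axis (8 mm past the flange) and 6 mm below the flange (cover z 6-18 mm).
- retainer (a joint): Angle of the steel retainer arm on its post: 0 (a stop) points to the housing's centre, its tip 50 mm from the pivot, the last 22 mm over the cover's edge; grows counter-clockwise from above to 1.9; well clear at 1.5. Starts at 0 to 0.7, blocking the cover. Stays where left (about 1 N at the pin moves it). Arm 18 mm wide, 109-117 mm above the table; seated cover: flange top 106, bar top 134 mm.
- retainer_pin (a point): Top centre of the upright round pin on the arm, 14 mm diameter, 40 mm from the pivot, from 117 to 160 mm above the table (this point is 3 mm below its top, at 157 mm); grip or push it to swing the arm.
- retainer_pivot (a point): On the pivot axis of the retainer arm, 157 mm above the table.
- round_cover: Cover of another model: 88 mm diameter, no key, round 26 mm knob, 42 mm high; not to be moved. Origin: underside centre. It, the keyed cover and the gear swap places.
- gear: Loose steel gear wheel, 80 mm diameter, 16 mm high, hub to 30 mm. Bystander. Origin: underside centre.
- bottle: Standing white bottle, 60 mm diameter, 150 mm high. Bystander. Origin: underside centre.
- screwdriver: Screwdriver lying on the table. Bystander.
- bearing: Bearing ring, 40 mm diameter, 12 mm high. Bystander. Origin: underside centre.
- cap_jar: Standing amber jar with a black cap, 64 mm diameter, 70 mm high. Bystander. Origin: underside centre.

How it is judged (in metres and radians):
On the way, in this order (a step that is already met when the one before it is completed fails the run):
1. the keyed cover sits in the housing's mouth with its key riding on the rim, at least about an eighth of a turn from the notch (key at least 30 mm from it) (horizontal distance between cover and housing below 0.004 m and z of cover in the frame of housing between 0.0298 and 0.0375 m and angle between cover's own z axis and vertical below 0.15 rad and horizontal distance between key and notch above 0.03 m), for 0.1 s.
2. still on the rim, it has been turned until the key is nearly at the notch (8 to 28 mm) (horizontal distance between cover and housing below 0.004 m and z of cover in the frame of housing between 0.0298 and 0.0375 m and angle between cover's own z axis and vertical below 0.15 rad and horizontal distance between key and notch between 0.008 and 0.028 m), for 0.02 s.
3. the key is down in the notch and the cover is seated flush (horizontal distance between cover and housing below 0.004 m and z of cover in the frame of housing between 0.026 and 0.0296 m and angle between cover's own z axis and vertical below 0.03 rad and horizontal distance between key and notch below 0.005 m), for 0.2 s.
At the end, for the whole second after the job is handed in: The keyed cover lies flush and at rest on the housing (centred within 4 mm, within 1.6 mm of fully down, level within 0.03 rad, key within 5 mm of the notch's centre), and the retainer arm is back over it (joint below 0.15 rad) (all of step 3 and value of joint retainer below 0.15 rad and linear speed of cover below 0.02 m/s); the robot touches nothing.
It fails at once if the other cover is moved more than 25 mm (distance of round_cover from where it was at the start of the episode above 0.025 m).
It fails at once if another loose thing on the bench is moved more than 25 mm (distance of any of gear, bottle, screwdriver, bearing, cap_jar from where it was at the start of the episode above 0.025 m).
It also fails if it takes over 67 s, if anything falls off the work surface, if the arm or the gripper's body presses on something with over 40 N, if the wrist force passes 120 N, or if a joint passes its speed limit or range.

## Robot

A 6-joint arm with a two-finger parallel gripper is mounted at the origin on the work surface. World frame = base frame: x ahead of the robot, y to its left, z up, the work surface at z = 0. Lengths are in m, angles in degrees, forces in N, time in s.
With the tool pointing down it reaches from about 0.325 to 0.775 m from the base axis. Payload 5.5 kg.
Tool frame: the origin (TCP) lies at the very end of the fingers, on their centre line; the grasp point (between the pads) lies 19 mm behind it; z points along the fingers, y is the line along which they close (so a half turn about z gives the same grasp; the last joint's range is limited). The gripper opens to 88 mm and grips with 3 to 60 N. Pads are 20 mm wide; open, the fingers measure 115 mm over their backs; the gripper's body (75 mm by 178 mm) begins 61 mm behind the grasp point.
Start: joints at [67.97, 5.22, 70.514, -0, 104.267, -3.249], TCP at [0.193, 0.568, 0.223] pointing down, gripper open.
Joint ranges: [-164.24, 164.24], [-49.07, 125.15], [9.68, 141.18], [-86.29, 266.29], [3.28, 154.24], [-151.56, 151.56]. Speed limits (degrees/s): [147.25, 147.25, 172.46, 180, 180, 180].

## Interface

Orientations are given as [roll, pitch, yaw] about the fixed x, y, z axes, in that order (R = Rz(yaw) Ry(pitch) Rx(roll)).
In Python, from rig import robot, eyes gives the robot as it stands (robot), with the cameras (eyes).
- The arm moves only by the shell command python3 inch.py [FORCE], which reads ROWS from standard input. ROWS is a JSON list of rows, 1 to 5 of them, each an object with the fields finger_gap (the finger opening in m), xyz (a list: dx, dy, dz in parts of the range, where 1.0 means 0.5 m), spin (a turn about the tool's z in fractions of the full range, 1 being 180 degrees); a field left out counts as zero (the opening has to be given); each row is the pose to reach, as a shift and turn from the pose commanded when the command began, along the tool's axes at that moment; what a row does not reach only later rows make up. A row lasts 1/8 s, in which the tool goes at most 0.0625 m and 10.7 degrees, less where a joint would pass 70% of its speed; a pose out of reach is approached as far as the arm can. The fingers move at their own pace and stop on an object; FORCE is the grip in N (left out, the last holds). Time passes only in rows, so rows that do not move let the fingers close. It prints the time, the measured TCP pose, the force, the opening and the grip force at its end. Input that does not fit is refused with a message, and nothing moves.
- robot.state(): the state, without advancing time (a new reading comes with each control period).
- eyes.get_image(name): name is "scene" or "top" or "wrist"; returns a dict with "image" (400x640x3 uint8, blue, green, red), "mtx" (3x3 intrinsics, pixels), "k1" (the pictures are not rectified: a ray, as slopes to the right and down, at radius r is drawn at 1 + k1 r^2 times it, then the intrinsics apply), "rvec" (rotation vector, rad) and "tvec" (3), from world to camera coordinates, as OpenCV has them. Camera axes: x right, y down, z forward; pixel columns grow to the right and rows downward; lengths in m; the calibration is good to about 2 mm. A picture is of the moment at which its call begins. There is no depth.
- robot.finish_job(): hands the job in; it is judged then, once.
The state is a dict: "time": time; "joints": joint angles; "qvel": joint speeds; "effort": joint torques, N m; "eef_pos": TCP position; "tcp_rot": TCP orientation; "wrist_force": force on the tool from outside, world axes, zero at the start; "ft_torque": the same for the moment, N m; "gripper_width": finger opening in m; "grip_force": force on a finger pad.
Only numpy, scipy, OpenCV 4.12 (cv2) and the standard library are available. Lean on these libraries where they do the work, as an engineer would, in place of code of your own. Each camera call takes 0.05 s, during which the arm holds its last target. There are 200 camera calls.

## Working session

There is one attempt and no reset: what is moved stays moved. The work goes in short steps, Python scripts to look and compute and a shell command to move; the robot and the scene stay as the last step left them, time stands still between calls to the robot, and variables do not carry over. Pictures are saved under pics/ and viewed, at most 10 in all, crops included, and the job is handed in when it is done.

```bash
ls; mkdir -p pics
cat > h.py <<'E'
import numpy as np, cv2, pickle
def snap(name, fn):
    from rig import robot, eyes
    d=eyes.get_image(name); pickle.dump(d,open(f'pics/{fn}.pkl','wb')); cv2.imwrite(f'pics/{fn}.png',d['image']); return d
def load(fn): return pickle.load(open(f'pics/{fn}.pkl','rb'))
def ray(d,uv):
    K=np.array(d['mtx']);k=float(np.ravel(d['k1'])[0])
    p=cv2.undistortPoints(np.array(uv,float).reshape(-1,1,2),K,np.array([k,0,0,0,0.]))[:,0]
    R=cv2.Rodrigues(np.array(d['rvec'],float))[0];t=np.array(d['tvec'],float).ravel()
    return -R.T@t, np.c_[p,np.ones(len(p))]@R
def plane(d,uv,z):
    o,r=ray(d,uv); return o+r*((z-o[2])/r[:,2])[:,None]
def two(d1,p1,d2,p2):
    A=np.zeros((3,3));b=np.zeros(3);rs=[]
    for d,p in((d1,p1),(d2,p2)):
        o,r=ray(d,[p]);r=r[0]/np.linalg.norm(r[0]);M=np.eye(3)-np.outer(r,r);A+=M;b+=M@o;rs.append((o,r))
    x=np.linalg.solve(A,b); return x,[float(np.linalg.norm(np.cross(x-o,r))) for o,r in rs]
def proj(d,P):
    k=float(np.ravel(d['k1'])[0])
    return cv2.projectPoints(np.array(P,float).reshape(-1,1,3),np.array(d['rvec'],float),np.array(d['tvec'],float),np.array(d['mtx'],float),np.array([k,0,0,0,0.]))[0][:,0]
E
python3 - <<'E'
from h import *
a=snap('scene','s0');b=snap('top','t0');c=snap('wrist','w0')
for d in(a,b,c): print(d['mtx'],d['k1'],ray(d,[[320,200]]))
E
```

```text
inch.py
pics
rig.py
[[483.87303068   0.         323.20262792]
 [  0.         483.87303068 195.39350329]
 [  0.           0.           1.        ]] -0.034701975231159844 (array([ 1.20838611, -0.66980553,  1.03473783]), array([[-0.52766924,  0.48633408, -0.69654776]]))
[[465.22912195   0.         317.25146489]
 [  0.         465.22912195 195.47563281]
 [  0.           0.           1.        ]] -0.02599529068556511 (array([ 0.35901132, -0.00719759,  1.37963731]), array([[ 0.11846016, -0.00160192, -0.99302271]]))
[[321.50532831   0.         318.01983324]
 [  0.         321.50532831 197.04347222]
 [  0.           0.           1.        ]] -0.029374759915663403 (array([0.11791914, 0.59443113, 0.38386169]), array([[ 0.2832549 , -0.09260844, -0.95462707]]))
```

View pics/t0.png

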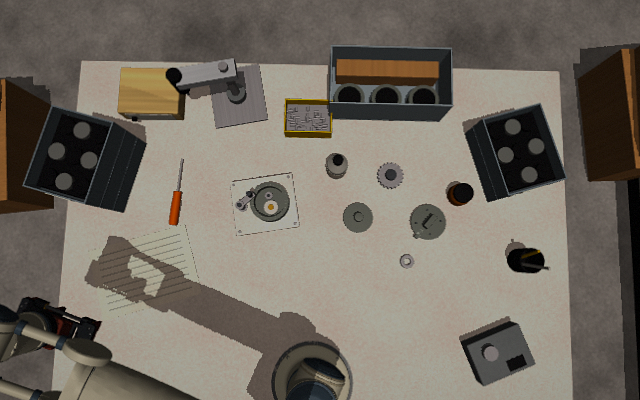

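View pics/s0.png

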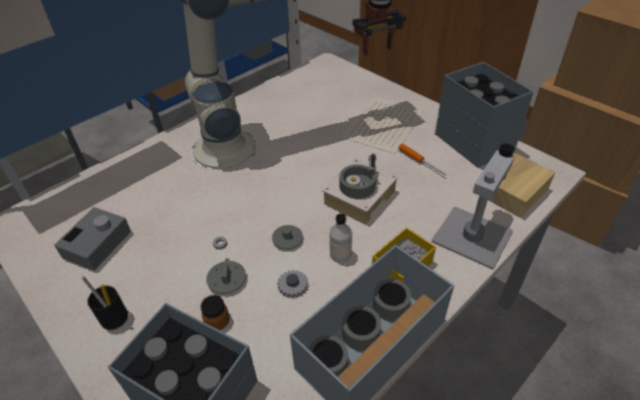

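The top view shows the housing at about (270,202), its retainer post at (240,203), the keyed cover at (428,222) and the round cover at (358,217). The bottle is at (336,164). I'll enlarge the key areas.

Run:
```python
from h import *
t=load('t0')['image'];s=load('s0')['image']
c=lambda im,x,y:cv2.resize(im[y-30:y+30,x-40:x+40],(400,300),interpolation=cv2.INTER_CUBIC)
cv2.imwrite('pics/comp0.png',np.vstack([np.hstack([c(t,266,204),c(t,428,222)]),np.hstack([c(s,360,182),c(s,228,276)])]))
a,b=load('t0'),load('s0')
for n,uv,z in(('housing',(270,202),.1),('cover',(428,222),.018),('round',(358,217),.01),('gear',(390,175),.016),('bottle',(336,164),.1)): print(n,plane(a,[uv],z).round(3))
```

```text
housing [[0.503 0.129 0.1  ]]
cover [[ 0.464 -0.327  0.018]]
round [[ 0.474 -0.123  0.01 ]]
gear [[ 0.601 -0.216  0.016]]
bottle [[ 0.614 -0.052  0.1  ]]
```

View pics/comp0.png

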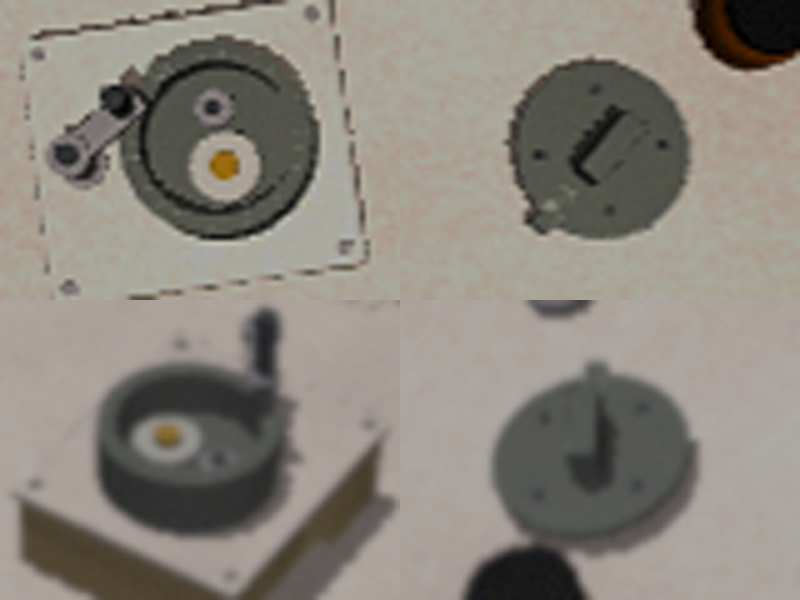

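The enlargement shows the pivot at top-view pixel (239,205), the pin at (249.6,194) and the arm's tip at the rim's upper left, where the notch may be. The cover's key points lower left, with its tip near (416,235). Next I'll move the wrist camera over the housing.

```bash
cat >> h.py <<'E'
from scipy.spatial.transform import Rotation as Ro
def rel(target,yaw=None):
    """shift in tool axes from measured pose to target"""
    from rig import robot, eyes
    s=robot.state();R=Ro.from_euler('xyz',s['tcp_rot'],degrees=True).as_matrix()
    return R,np.array(s['eef_pos']),(R.T@(np.array(target)-s['eef_pos'])).round(4)
E
python3 - <<'E'
from h import *
from rig import robot, eyes
print({k:np.round(v,3) for k,v in robot.state().items()})
c=load('w0'); R,p,_=rel([0,0,0]); o,r=ray(c,[[320,200]])
print(R.round(3)); print('cam in tool',R.T@(o-p),'axis',R.T@r[0], 'imgright',R.T@(ray(c,[[321,200]])[1][0]-r[0])*300)
print(proj(c,[[.503,.129,.1],p]))
print(rel([.45,.25,.30])[2])
E
```

```text
{'time': np.float64(0.15), 'joints': array([ 6.79710e+01,  5.25400e+00,  7.05650e+01, -2.00000e-03,
        1.04265e+02, -3.25200e+00]), 'qvel': array([ 0.059, -0.101, -0.14 , -0.136, -0.148, -0.05 ]), 'effort': array([ 2.0000e-03, -4.4705e+01, -4.0691e+01,  7.0000e-02,  2.7000e-02,
       -0.0000e+00]), 'eef_pos': array([0.193, 0.568, 0.222]), 'tcp_rot': array([-1.79916e+02, -3.00000e-03,  1.61223e+02]), 'wrist_force': array([-0.691, -0.061, -0.073]), 'ft_torque': array([ 0.   , -0.019,  0.014]), 'grip_force': np.float64(0.0), 'gripper_width': np.float64(0.088)}
[[-0.947  0.322 -0.001]
 [ 0.322  0.947 -0.001]
 [ 0.    -0.001 -1.   ]]
cam in tool [ 0.07973526  0.00072318 -0.16208617] axis [-0.29804325  0.0048888   0.95460401] imgright [-5.79970711e-04  9.33117002e-01  1.06064770e-03]
[[ 87.83613659 496.23705241]
 [317.13749242 250.12050458]]
[-0.3455 -0.2184 -0.0779]
```

The manual's scale: shifts go in shares of 0.5 m and turns go in shares of 180 degrees. Converting my numbers, -0.24 m / 0.5 = -0.48, -0.16 m / 0.5 = -0.32.

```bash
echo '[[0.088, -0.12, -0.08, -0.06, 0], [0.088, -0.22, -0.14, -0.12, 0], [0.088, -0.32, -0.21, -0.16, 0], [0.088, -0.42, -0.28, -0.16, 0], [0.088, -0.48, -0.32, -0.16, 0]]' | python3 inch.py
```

```text
refused: ROWS must be a list of objects, one for each row. Nothing was moved.
```

Refused on format, not on reach. It needs a list of objects, one for each row.

```bash
echo '[{"finger_gap": 0.088, "xyz": [-0.12, -0.08, -0.06]}, {"finger_gap": 0.088, "xyz": [-0.22, -0.14, -0.12]}, {"finger_gap": 0.088, "xyz": [-0.32, -0.21, -0.16]}, {"finger_gap": 0.088, "xyz": [-0.42, -0.28, -0.16]}, {"finger_gap": 0.088, "xyz": [-0.48, -0.32, -0.16]}]' | python3 inch.py; echo '[{"finger_gap": 0.088, "xyz": [-0.1, -0.07, 0]}, {"finger_gap": 0.088, "xyz": [-0.2, -0.14, 0]}, {"finger_gap": 0.088, "xyz": [-0.3, -0.21, 0]}, {"finger_gap": 0.088, "xyz": [-0.4, -0.27, 0]}, {"finger_gap": 0.088, "xyz": [-0.468, -0.312, 0]}]' | python3 inch.py; echo '[{"finger_gap": 0.088}, {"finger_gap": 0.088}]' | python3 inch.py
python3 - <<'E'
from h import *
snap('wrist','w1');print(rel([.54,.116,.3]))
E
```

```text
time: 0.78
eef_pos: [0.3699, 0.3375, 0.3032]
tcp_rot: [179.9, 0.0, 161.2]
wrist_force: [-0.5, 0.5, 0.3]
gripper_width: 0.0877
grip_force: 0.0
time: 1.4
eef_pos: [0.5413, 0.114, 0.302]
tcp_rot: [-180.0, -0.0, 161.1]
wrist_force: [0.0, 0.1, -0.7]
gripper_width: 0.0877
grip_force: 0.0
time: 1.65
eef_pos: [0.5399, 0.1167, 0.3024]
tcp_rot: [180.0, -0.0, 161.2]
wrist_force: [0.1, 1.0, 0.9]
gripper_width: 0.0875
grip_force: 0.0
(array([[-9.47070534e-01,  3.21025507e-01, -1.63224844e-04],
       [ 3.21025432e-01,  9.47070501e-01,  3.70929764e-04],
       [ 2.73663351e-04,  2.98897324e-04, -9.99999918e-01]]), array([0.53971031, 0.11711631, 0.30271313]), array([-0.0006, -0.001 ,  0.0027]))
```

View pics/w1.png

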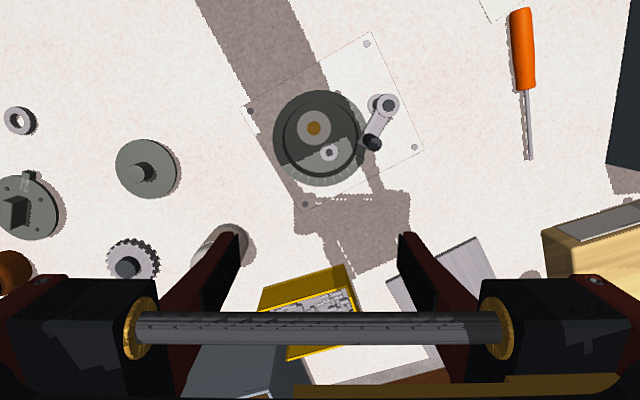

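In the wrist view the housing is at (318,138), the pivot at (390,105) and the pin top at (372,144). The keyed cover is at (25,208) and the round cover at (147,169). I'll zoom in to find the notch.

Run:
```python
from h import *
im=load('w1')['image'][70:215,235:435]
g=(255*(im/255.)**.5).astype('uint8')
cv2.imwrite('pics/w1z.png',cv2.resize(g,(800,580),interpolation=cv2.INTER_CUBIC))
```

```text
(no output)
```

View pics/w1z.png

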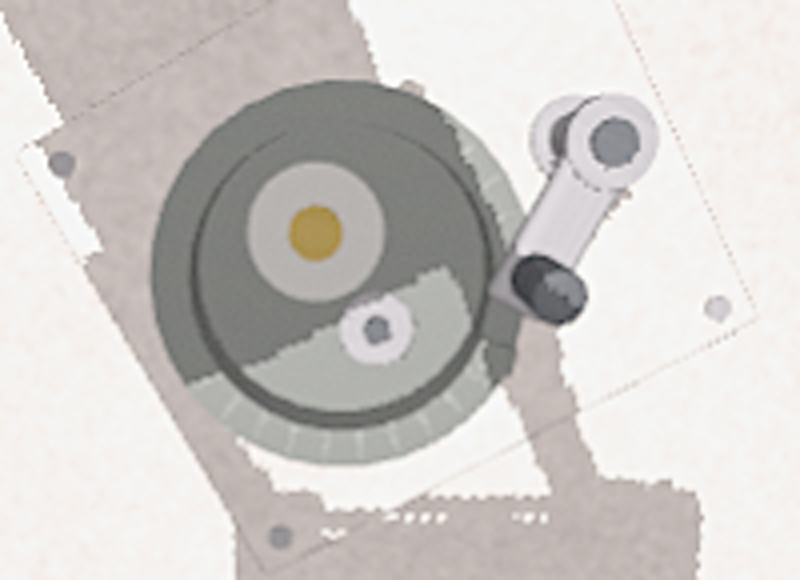

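The notch looks to be at zoom (500,355), just past the arm's tip, at world azimuth about 43°. The pin's top centre is near zoom (558,295) and the pivot cap's centre near (613,142). I'll triangulate these.

Run:
```python
from h import *
w,t,s=load('w1'),load('t0'),load('s0')
z=lambda x,y:(235+x/4,70+y/4)
T=lambda x,y:(226+x/5,174+y/5)
print('pin',two(w,z(558,295),t,T(117,97)))
print('pivot',two(w,z(613,142),t,T(65,155)), plane(w,[z(613,142)],.12),plane(w,[z(558,295)],.16))
# housing: fit ellipse of rim edge -> outer points at rim plane
pts=[z(152,275),z(340,80),z(230,118),z(345,465),z(185,385),z(250,445),z(430,440)]
def circ(P):
    A=np.c_[2*P[:,:2],np.ones(len(P))];c=np.linalg.lstsq(A,(P[:,:2]**2).sum(1),rcond=None)[0];return c[:2],np.sqrt(c[2]+c[:2]@c[:2])
for h in(.09,.1,.11): print('rim',h,circ(plane(w,pts,h)))
pt=[T(x,y) for x,y in((222,37),(318,140),(225,240),(122,150),(285,65),(290,205),(155,215))]
for h in(.09,.1,.11): print('rim top',h,circ(plane(t,pt,h)))
print('notch?',plane(w,[z(500,358)],.1),plane(t,[T(132,76)],.1))
# nest corners
print('corners',plane(w,[z(755,318),z(265,570),z(20,148)],.06).round(4))
```

```text
pin (array([0.5195174 , 0.1802523 , 0.15313461]), [0.0013386625038751395, 0.001338662503875053])
pivot (array([0.49890962, 0.22485903, 0.0421532 ]), [0.00023185245598687334, 0.0002318524559868259]) [[0.49274285 0.20991792 0.12      ]] [[0.51901341 0.18056528 0.16      ]]
rim 0.09 (array([0.50732762, 0.13058468]), np.float64(0.054995081046205055))
rim 0.1 (array([0.50619127, 0.13091519]), np.float64(0.053527406259657434))
rim 0.11 (array([0.50505493, 0.1312457 ]), np.float64(0.05205973147310538))
rim top 0.09 (array([0.50529338, 0.13074949]), np.float64(0.055658840358691945))
rim top 0.1 (array([0.50415909, 0.12967983]), np.float64(0.055227255136700085))
rim top 0.11 (array([0.50302481, 0.12861017]), np.float64(0.054795669914709653))
notch? [[0.54165437 0.16726178 0.1       ]] [[0.5376929  0.17929125 0.1       ]]
corners [[0.5637 0.25   0.06  ]
 [0.5932 0.0752 0.06  ]
 [0.4411 0.0504 0.06  ]]
```

The measurements agree:

| Item | Measured | Check |
|---|---|---|
| Housing | (0.5055, 0.1308) | rim radius 54 mm |
| Nest yaw | 9.5° | |
| Pivot | (0.4926, 0.2099) | |
| Pin | (0.519, 0.1805), height 0.153 | 39.7 mm from the pivot; arm angle 0.57 rad |

I'll grip the pin and swing it out to about 1.75 rad.

Converted, 0.1 m / 0.5 = 0.2, 0.0534 m / 0.5 = 0.1068.

```bash
echo '[{"finger_gap": 0.04, "xyz": [0.08, 0.1068, 0]}, {"finger_gap": 0.04, "xyz": [0.08, 0.1068, 0.1]}, {"finger_gap": 0.04, "xyz": [0.08, 0.1068, 0.2]}, {"finger_gap": 0.04, "xyz": [0.08, 0.1068, 0.2]}, {"finger_gap": 0.04, "xyz": [0.08, 0.1068, 0.2]}]' | python3 inch.py 8; echo '[{"finger_gap": 0.04, "xyz": [0, 0, 0.08]}, {"finger_gap": 0.04, "xyz": [0, 0, 0.1454]}, {"finger_gap": 0.04, "xyz": [0, 0, 0.1454]}, {"finger_gap": 0.0, "xyz": [0, 0, 0.1454]}, {"finger_gap": 0.0, "xyz": [0, 0, 0.1454]}]' | python3 inch.py;echo '[{"finger_gap": 0.0}, {"finger_gap": 0.0}]' | python3 inch.py
```

```text
time: 2.33
eef_pos: [0.5198, 0.1805, 0.2054]
tcp_rot: [179.9, 0.1, 161.3]
wrist_force: [-0.4, 0.2, 0.9]
gripper_width: 0.0419
grip_force: 0.0
time: 2.95
eef_pos: [0.5208, 0.1801, 0.133]
tcp_rot: [179.9, 0.2, 161.2]
wrist_force: [0.2, 1.2, -0.3]
gripper_width: 0.0235
grip_force: 0.0
time: 3.2
eef_pos: [0.5202, 0.1799, 0.1316]
tcp_rot: [179.9, 0.1, 161.2]
wrist_force: [0.6, -0.4, 4.6]
gripper_width: 0.0135
grip_force: 8.0
```

Gripped at 13.5 mm, which is the pin's diameter. Now the swing.

Converted, 0.0446 m / 0.5 = 0.0892, 0.0343 m / 0.5 = 0.0686.

```bash
echo '[{"finger_gap": 0.0, "xyz": [-0.0084, 0.022, 0]}, {"finger_gap": 0.0, "xyz": [-0.0098, 0.0456, 0]}, {"finger_gap": 0.0, "xyz": [-0.0044, 0.0686, 0]}, {"finger_gap": 0.0, "xyz": [0.0074, 0.0892, 0]}, {"finger_gap": 0.0, "xyz": [0.0074, 0.0892, 0]}]' | python3 inch.py; echo '[{"finger_gap": 0.04}, {"finger_gap": 0.04}, {"finger_gap": 0.04, "xyz": [0, 0, -0.12]}, {"finger_gap": 0.04, "xyz": [0, 0, -0.24]}, {"finger_gap": 0.04, "xyz": [0, 0, -0.34]}]' | python3 inch.py; echo '[{"finger_gap": 0.04, "xyz": [-0.06, -0.1, 0]}, {"finger_gap": 0.04, "xyz": [-0.08, -0.18, 0]}, {"finger_gap": 0.088, "xyz": [-0.08, -0.18, 0]}]' | python3 inch.py
python3 - <<'E'
from h import *
d=snap('wrist','w2');im=d['image'];print(rel([.5055,.1308,.3]))
u=proj(d,[[.5055,.1308,.1]])[0].astype(int);print(u)
x0=max(u[0]-90,0);y0=max(u[1]-70,0)
c=im[y0:y0+145,x0:x0+200];print(x0,y0)
cv2.imwrite('pics/w2z.png',cv2.resize((255*(c/255.)**.5).astype('uint8'),(c.shape[1]*4,c.shape[0]*4),interpolation=cv2.INTER_CUBIC))
E
```

```text
time: 3.82
eef_pos: [0.5307, 0.2243, 0.1308]
tcp_rot: [179.9, 0.1, 161.3]
wrist_force: [1.0, 0.6, 5.4]
gripper_width: 0.0137
grip_force: 8.0
time: 4.45
eef_pos: [0.5302, 0.2231, 0.302]
tcp_rot: [180.0, 0.0, 161.2]
wrist_force: [0.6, 0.3, -0.3]
gripper_width: 0.04
grip_force: 0.0
time: 4.82
eef_pos: [0.5393, 0.1228, 0.2998]
tcp_rot: [-180.0, -0.0, 161.0]
wrist_force: [0.2, 0.0, 0.8]
gripper_width: 0.0472
grip_force: 0.0
(array([[-9.46046898e-01,  3.24029292e-01, -5.32796558e-04],
       [ 3.24029122e-01,  9.46047030e-01,  3.80880426e-04],
       [ 6.27467016e-04,  1.87689145e-04, -9.99999786e-01]]), array([0.53928448, 0.12426754, 0.29962759]), array([ 0.0341, -0.0048, -0.0004]))
[314 142]
224 72
```

View pics/w2z.png

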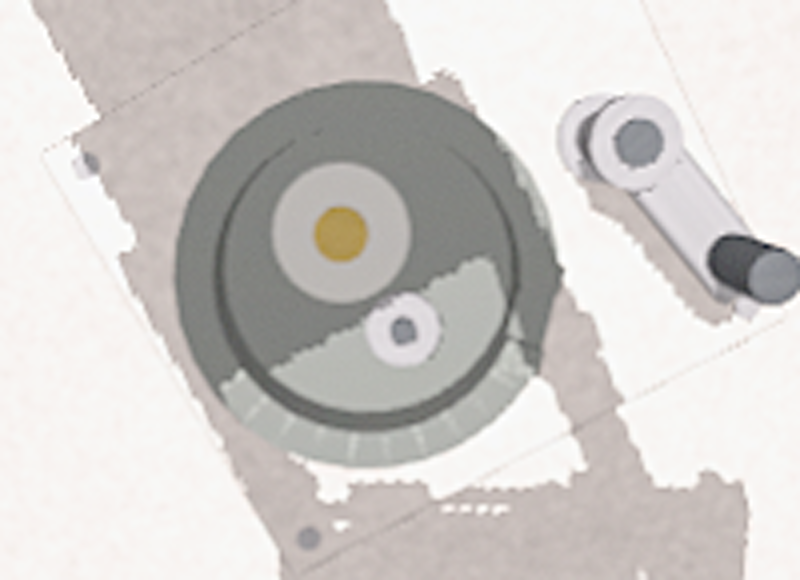

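The arm is now swung well clear, with the pin at zoom (765,270). The notch seems to lie between zoom (530,342) and (562,272), but it's in shade. I'll measure it by unwrapping the rim in the wrist and top views.

Run:
```python
from h import *
w=load('w2');t=snap('top','t2')
th=np.radians(np.arange(0,360,.5));rr=np.arange(.036,.062,.0005)
out=[]
for d,c in((w,(.5058,.131)),(t,(.5042,.1297))):
    P=np.array([[c[0]+r*np.cos(a),c[1]+r*np.sin(a),.1] for r in rr for a in th])
    m=proj(d,P).astype('float32').reshape(len(rr),len(th),2)
    u=cv2.remap(d['image'],m[...,0],m[...,1],cv2.INTER_CUBIC)
    u=(255*(u/255.)**.5).astype('uint8')
    out.append(cv2.resize(u,(800,200)))
im=t['image'][174:234,226:306]
z=cv2.resize((255*(im/255.)**.6).astype('uint8'),(266,200),interpolation=cv2.INTER_CUBIC)
s=snap('scene','s2')['image'][152:212,320:400];z2=cv2.resize((255*(s/255.)**.5).astype('uint8'),(267,200),interpolation=cv2.INTER_CUBIC)
i3=np.zeros((200,800,3),'uint8');i3[:,:266]=z;i3[:,266:533]=z2
for i in range(0,360,30): 
    x=int(i/360*800)
    for o in out: cv2.putText(o,str(i),(x,12),0,.4,(0,0,255)); cv2.line(o,(x,0),(x,4),(0,0,255))
cv2.imwrite('pics/pol.png',np.vstack(out+[i3]))
```

```text
(no output)
```

View pics/pol.png

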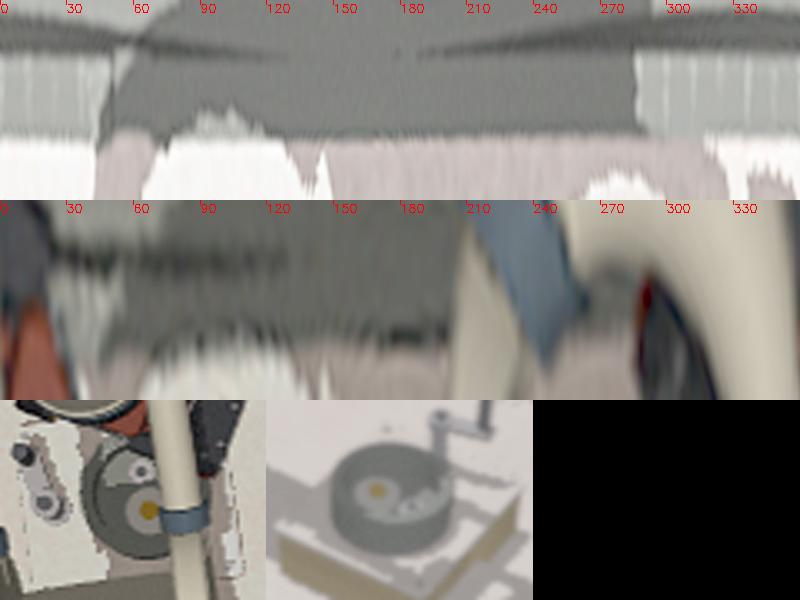

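The rim discontinuity is at about 50° azimuth. The arm's shadow hides which side the notch is on, so I'll look again from overhead while the robot is at the cover.

Converted, -0.26 m / 0.5 = -0.52, -0.21 m / 0.5 = -0.42, 20 degrees / 180 = 0.1111.

```bash
echo '[{"finger_gap": 0.06, "xyz": [-0.024, -0.11, 0], "spin": 0.0222}, {"finger_gap": 0.06, "xyz": [-0.048, -0.22, 0], "spin": 0.0444}, {"finger_gap": 0.06, "xyz": [-0.072, -0.32, 0], "spin": 0.0667}, {"finger_gap": 0.06, "xyz": [-0.096, -0.42, 0], "spin": 0.0889}, {"finger_gap": 0.06, "xyz": [-0.116, -0.52, 0], "spin": 0.1111}]' | python3 inch.py; echo '[{"finger_gap": 0.06, "xyz": [0.018, -0.11, 0]}, {"finger_gap": 0.06, "xyz": [0.036, -0.22, 0]}, {"finger_gap": 0.06, "xyz": [0.054, -0.32, 0]}, {"finger_gap": 0.06, "xyz": [0.0536, -0.412, 0]}, {"finger_gap": 0.06, "xyz": [0.0536, -0.412, 0]}]' | python3 inch.py; echo '[{"finger_gap": 0.06}, {"finger_gap": 0.06}]' | python3 inch.py
python3 - <<'E'
from h import *
w=snap('wrist','w3');t=snap('top','t3')
R,p,_=rel([.487,-.346,.3]);print(R.round(3),p,_)
u=proj(w,[[.464,-.327,.018]])[0].astype(int);print(u)
a=cv2.resize(w['image'][u[1]-75:u[1]+75,u[0]-100:u[0]+100],(533,400),interpolation=cv2.INTER_CUBIC)
b=cv2.resize(t['image'][179:229,237:304],(536,400),interpolation=cv2.INTER_CUBIC);b=b[:,50:250+66]
o=[]
th=np.radians(np.arange(0,360,.5));rr=np.arange(.036,.062,.0005);c=(.5042,.1297)
m=proj(t,[[c[0]+r*np.cos(q),c[1]+r*np.sin(q),.1] for r in rr for q in th]).astype('float32').reshape(len(rr),len(th),2)
q=cv2.resize(cv2.remap(t['image'],m[...,0],m[...,1],cv2.INTER_CUBIC),(799,200))
for i in range(0,360,30): cv2.putText(q,str(i),(int(i/360*800),12),0,.4,(0,0,255))
cv2.imwrite('pics/c3.png',np.vstack([np.hstack([a,b])[:,:799],q]))
E
```

```text
time: 5.6
eef_pos: [0.5107, -0.1401, 0.2996]
tcp_rot: [180.0, -0.0, 141.2]
wrist_force: [0.7, -0.0, -0.2]
gripper_width: 0.0601
grip_force: 0.0
time: 6.22
eef_pos: [0.3598, -0.2846, 0.2998]
tcp_rot: [-180.0, -0.0, 141.1]
wrist_force: [-0.4, 0.2, -0.6]
gripper_width: 0.0599
grip_force: 0.0
time: 6.48
eef_pos: [0.3616, -0.2825, 0.2998]
tcp_rot: [180.0, -0.0, 141.4]
wrist_force: [0.8, 0.1, -0.6]
gripper_width: 0.0603
grip_force: 0.0
[[-0.781  0.625  0.   ]
 [ 0.625  0.781  0.   ]
 [ 0.     0.    -1.   ]] [ 0.36145671 -0.28264765  0.29985337] [-0.1376  0.0289 -0.0002]
[337 231]
```

View pics/c3.png

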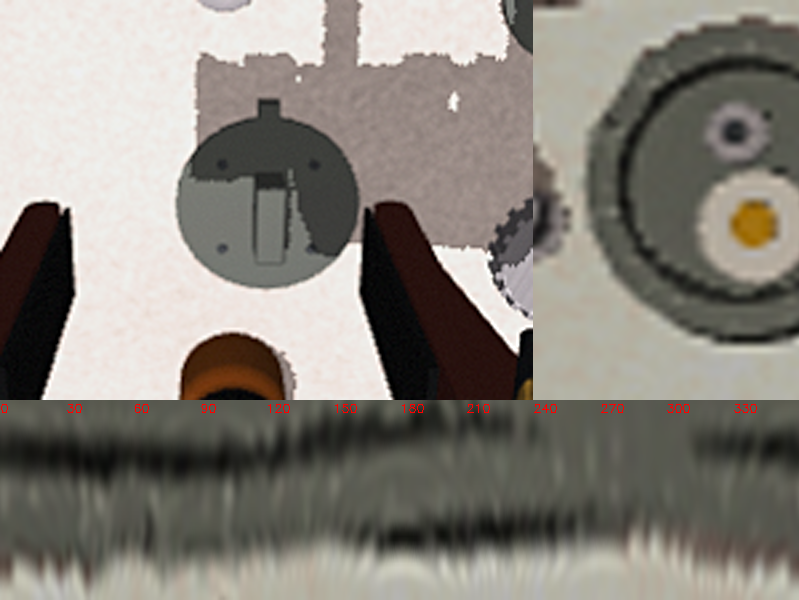

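I typed the x shift with the wrong sign, so the arm overshot 0.14 m to the side. It hit nothing, and the cover is in view. In the tile the flange spans columns 176–359, the key is straight up at (269,108) and the bar's top centre is at (270,227).

The edges at 50° (wrist view) and 67° (top view) bound the notch, so its centre is about 58.5°. Next I'll measure the cover.

Run:
```python
from h import *
w,t=load('w3'),load('t0')
z=lambda x,y:(237+x/2.665,156+y/2.667)
T=lambda x,y:(388+(x-400)/5,192+y/5)
def circ(P):
    A=np.c_[2*P[:,:2],np.ones(len(P))];c=np.linalg.lstsq(A,(P[:,:2]**2).sum(1),rcond=None)[0];return c[:2],np.sqrt(c[2]+c[:2]@c[:2])
fl=[z(176,205),z(359,200),z(268,289),z(200,262),z(335,258),z(215,132),z(325,134)]
for h in(.01,.018,.026):print('flange w',h,circ(plane(w,fl,h)))
ft=[T(600,58),T(690,150),T(600,238),T(508,140),T(660,83),T(665,212),T(540,80)]
for h in(.01,.018,.026):print('flange t',h,circ(plane(t,ft,h)))
print('key',plane(w,[z(269,101)],.018))
print('bar two',two(w,z(270.5,227),t,T(613,147)))
b=plane(w,[z(254,190),z(290,190),z(286,263),z(255,263)],.046);print('bar',b.round(4),b.mean(0))
# two-view scan height of flange centre: centre pixel from ellipse fits
cw=cv2.fitEllipse(np.array(fl,'float32'))[0];ct=cv2.fitEllipse(np.array(ft,'float32'))[0]
print('flange centre two',two(w,cw,t,ct))
```

```text
flange w 0.01 (array([ 0.46879208, -0.33040681]), np.float64(0.0526894322369126))
flange w 0.018 (array([ 0.46579737, -0.32866667]), np.float64(0.05175700280923547))
flange w 0.026 (array([ 0.46280266, -0.32692652]), np.float64(0.0508245733815587))
flange t 0.01 (array([ 0.4654057 , -0.32900258]), np.float64(0.053378675779576036))
flange t 0.018 (array([ 0.46478425, -0.32712293]), np.float64(0.053066892941929525))
flange t 0.026 (array([ 0.46416281, -0.32524328]), np.float64(0.0527551101042842))
key [[ 0.4183544  -0.29079911  0.018     ]]
bar two (array([ 0.46254146, -0.3264076 ,  0.05545953]), [0.00026765478907572244, 0.0002676547890755697])
bar [[ 0.4443 -0.3228  0.046 ]
 [ 0.456  -0.3081  0.046 ]
 [ 0.4883 -0.3352  0.046 ]
 [ 0.4779 -0.3482  0.046 ]] [ 0.46661695 -0.32857933  0.046     ]
flange centre two (array([ 0.46449424, -0.32734708,  0.01762241]), [0.00026668798430297554, 0.00026668798430296275])
```

The cover is at (0.4655, −0.3282) with yaw 141.4°. The flange triangulates at z = 0.0176, which matches the given 18 mm, and its radius is 52 mm. I'll go down over the bar.

Converted, 0.17 m / 0.5 = 0.34, -0.1097 m / 0.5 = -0.2194.

```bash
echo '[{"finger_gap": 0.05, "xyz": [-0.11, 0.0294, 0]}, {"finger_gap": 0.05, "xyz": [-0.2194, 0.0588, 0]}, {"finger_gap": 0.05, "xyz": [-0.2194, 0.0588, 0.1]}, {"finger_gap": 0.05, "xyz": [-0.2194, 0.0588, 0.22]}, {"finger_gap": 0.05, "xyz": [-0.2194, 0.0588, 0.34]}]' | python3 inch.py 25; echo '[{"finger_gap": 0.05, "xyz": [0, 0, 0.06]}, {"finger_gap": 0.05, "xyz": [0, 0, 0.06]}, {"finger_gap": 0.05, "xyz": [0, 0, 0.06]}]' | python3 inch.py
python3 - <<'E'
from h import *
R,p,_=rel([.4655,-.3282,.022]);print(R.round(3),p,_)
E
```

```text
time: 7.2
eef_pos: [0.4653, -0.3286, 0.1278]
tcp_rot: [180.0, -0.0, 141.3]
wrist_force: [-0.6, -0.6, -0.9]
gripper_width: 0.0498
grip_force: 0.0
time: 7.58
eef_pos: [0.4655, -0.3295, 0.1019]
tcp_rot: [180.0, 0.1, 141.3]
wrist_force: [0.9, 0.1, 1.4]
gripper_width: 0.0501
grip_force: 0.0
[[-0.78   0.626  0.002]
 [ 0.626  0.78  -0.002]
 [-0.003  0.    -1.   ]] [ 0.46547367 -0.32953129  0.10193449] [0.001  0.0011 0.0799]
```

Converted, 0.079 m / 0.5 = 0.158, 0.07 m / 0.5 = 0.14.

```bash
echo '[{"finger_gap": 0.05, "xyz": [0.001, 0.0012, 0.08]}, {"finger_gap": 0.05, "xyz": [0.001, 0.0012, 0.14]}, {"finger_gap": 0.05, "xyz": [0.001, 0.0012, 0.158]}, {"finger_gap": 0.05, "xyz": [0.001, 0.0012, 0.158]}]' | python3 inch.py 25; echo '[{"finger_gap": 0.0}, {"finger_gap": 0.0}, {"finger_gap": 0.0}, {"finger_gap": 0.0}]' | python3 inch.py; echo '[{"finger_gap": 0.0, "xyz": [0, 0, -0.06]}, {"finger_gap": 0.0, "xyz": [0, 0, -0.16]}, {"finger_gap": 0.0, "xyz": [0, 0, -0.28]}, {"finger_gap": 0.0, "xyz": [0, 0, -0.36]}, {"finger_gap": 0.0, "xyz": [0, 0, -0.36]}]' | python3 inch.py; echo '[{"finger_gap": 0.0}]' | python3 inch.py
```

```text
time: 8.07
eef_pos: [0.4652, -0.3291, 0.0225]
tcp_rot: [-180.0, 0.1, 141.2]
wrist_force: [0.2, -0.2, 0.9]
gripper_width: 0.0498
grip_force: 0.0
time: 8.57
eef_pos: [0.4646, -0.3287, 0.0213]
tcp_rot: [180.0, 0.0, 141.2]
wrist_force: [0.1, 0.0, 0.3]
gripper_width: 0.0154
grip_force: 25.0
time: 9.2
eef_pos: [0.4656, -0.3295, 0.2052]
tcp_rot: [180.0, 0.4, 141.2]
wrist_force: [0.1, -0.6, -2.0]
gripper_width: 0.0163
grip_force: 25.0
time: 9.32
eef_pos: [0.4641, -0.3283, 0.1989]
tcp_rot: [-180.0, -0.1, 141.2]
wrist_force: [-0.6, -0.5, -1.3]
gripper_width: 0.0157
grip_force: 25.0
```

The cover is held and lifted, with the opening reading 16 mm. I'll carry it over the housing, turning the key to about 113.5°, which is 55° from the notch.

Converted, 0.226 m / 0.5 = 0.452, 0.15 m / 0.5 = 0.3.

```bash
echo '[{"finger_gap": 0.0, "xyz": [0.066, 0.1, 0]}, {"finger_gap": 0.0, "xyz": [0.132, 0.2, 0]}, {"finger_gap": 0.0, "xyz": [0.192, 0.29, 0]}, {"finger_gap": 0.0, "xyz": [0.252, 0.38, 0]}, {"finger_gap": 0.0, "xyz": [0.3, 0.452, 0]}]' | python3 inch.py; echo '[{"finger_gap": 0.0, "xyz": [0.06, 0.09, 0], "spin": 0.0333}, {"finger_gap": 0.0, "xyz": [0.12, 0.18, 0], "spin": 0.0667}, {"finger_gap": 0.0, "xyz": [0.17, 0.256, 0], "spin": 0.1}, {"finger_gap": 0.0, "xyz": [0.2, 0.302, 0], "spin": 0.1333}, {"finger_gap": 0.0, "xyz": [0.2102, 0.3166, 0], "spin": 0.1539}]' | python3 inch.py;  echo '[{"finger_gap": 0.0}, {"finger_gap": 0.0}, {"finger_gap": 0.0}]' | python3 inch.py
python3 - <<'E'
from h import *
R,p,_=rel([.5057,.131,.1153]);print(R.round(3),p,_)
snap('wrist','w4');snap('top','t4')
from rig import robot, eyes;print(robot.state()['wrist_force'])
E
```

```text
time: 9.95
eef_pos: [0.488, -0.0563, 0.1978]
tcp_rot: [-179.9, -0.2, 141.3]
wrist_force: [-0.1, -0.5, -0.4]
gripper_width: 0.0162
grip_force: 25.0
time: 10.58
eef_pos: [0.5051, 0.1324, 0.1974]
tcp_rot: [-179.7, -0.1, 113.5]
wrist_force: [-0.3, 0.0, -1.1]
gripper_width: 0.016
grip_force: 25.0
time: 10.95
eef_pos: [0.5062, 0.1301, 0.2004]
tcp_rot: [-179.9, -0.0, 113.5]
wrist_force: [0.7, 0.1, -1.0]
gripper_width: 0.0159
grip_force: 25.0
[[-0.399  0.917 -0.001]
 [ 0.917  0.399 -0.   ]
 [ 0.    -0.001 -1.   ]] [0.50621146 0.13006517 0.20037703] [ 0.0011 -0.      0.0851]
[ 0.96817354 -0.49427523 -0.26908056]
```

Converted, 0.08 m / 0.5 = 0.16, 0.0005 m / 0.5 = 0.001.

```bash
echo '[{"finger_gap": 0.0, "xyz": [0.001, 0, 0.07]}, {"finger_gap": 0.0, "xyz": [0.001, 0, 0.12]}, {"finger_gap": 0.0, "xyz": [0.001, 0, 0.14]}, {"finger_gap": 0.0, "xyz": [0.001, 0, 0.152]}, {"finger_gap": 0.0, "xyz": [0.001, 0, 0.16]}]' | python3 inch.py; echo '[{"finger_gap": 0.0, "xyz": [0, 0, 0.004]}, {"finger_gap": 0.0, "xyz": [0, 0, 0.008]}, {"finger_gap": 0.0, "xyz": [0, 0, 0.01]}, {"finger_gap": 0.0, "xyz": [0, 0, 0.01]}]' | python3 inch.py
```

```text
time: 11.68
eef_pos: [0.5066, 0.1313, 0.1217]
tcp_rot: [179.9, 0.0, 113.5]
wrist_force: [-0.4, -0.0, -1.5]
gripper_width: 0.0158
grip_force: 25.0
time: 12.18
eef_pos: [0.5061, 0.1312, 0.116]
tcp_rot: [180.0, 0.0, 113.5]
wrist_force: [0.6, -0.5, -1.5]
gripper_width: 0.0157
grip_force: 25.0
```

Converted, 0.001 m / 0.5 = 0.002.

```bash
for i in 1 2; do echo '[{"finger_gap": 0.0, "xyz": [0, 0, 0.002]}, {"finger_gap": 0.0, "xyz": [0, 0, 0.002]}]' | python3 inch.py | sed -n '2p;4p'; done
```

```text
eef_pos: [0.5062, 0.1313, 0.1152]
wrist_force: [-0.1, -0.2, -0.6]
eef_pos: [0.5064, 0.1312, 0.115]
wrist_force: [-1.1, -0.9, 5.7]
```

Contact is at 0.115, where the key should ride on the rim (expected 0.1153), and lateral force is small. I'll start turning toward the notch.

Converted, 32 degrees / 180 = 0.1778.

```bash
echo '[{"finger_gap": 0.0}, {"finger_gap": 0.0, "spin": 0.0444}, {"finger_gap": 0.0, "spin": 0.0889}, {"finger_gap": 0.0, "spin": 0.1333}, {"finger_gap": 0.0, "spin": 0.1778}]' | python3 inch.py;echo '[{"finger_gap": 0.0, "spin": 0.0167}, {"finger_gap": 0.0, "spin": 0.0333}, {"finger_gap": 0.0, "spin": 0.0444}, {"finger_gap": 0.0, "spin": 0.0444}]' | python3 inch.py
```

```text
time: 13.3
eef_pos: [0.5058, 0.1317, 0.1148]
tcp_rot: [-180.0, -0.1, 81.3]
wrist_force: [-3.4, 0.7, 4.2]
gripper_width: 0.0158
grip_force: 25.0
time: 13.8
eef_pos: [0.506, 0.1319, 0.1148]
tcp_rot: [180.0, -0.1, 73.5]
wrist_force: [-2.4, -0.3, 5.4]
gripper_width: 0.0159
grip_force: 25.0
```

Converted, 0.0003 m / 0.5 = 0.0006, 4 degrees / 180 = 0.0222.

```bash
for i in 1 2 3; do echo '[{"finger_gap": 0.0, "xyz": [0, 0, 0.0006], "spin": 0.0056}, {"finger_gap": 0.0, "xyz": [0, 0, 0.0006], "spin": 0.0111}, {"finger_gap": 0.0, "xyz": [0, 0, 0.0006], "spin": 0.0167}, {"finger_gap": 0.0, "xyz": [0, 0, 0.0006], "spin": 0.0222}, {"finger_gap": 0.0, "xyz": [0, 0, 0.0006], "spin": 0.0222}]' | python3 inch.py | sed -n '2,4p'; done
```

```text
eef_pos: [0.506, 0.132, 0.1146]
tcp_rot: [-180.0, -0.1, 69.6]
wrist_force: [-2.7, 1.3, 5.9]
eef_pos: [0.5061, 0.132, 0.1143]
tcp_rot: [180.0, -0.1, 65.5]
wrist_force: [-3.0, 0.1, 6.0]
eef_pos: [0.5061, 0.132, 0.114]
tcp_rot: [-180.0, -0.1, 61.6]
wrist_force: [-4.3, 0.4, 4.9]
```

Converted, 3 degrees / 180 = 0.0167.

```bash
for i in 1 2; do echo '[{"finger_gap": 0.0, "spin": 0.0056}, {"finger_gap": 0.0, "spin": 0.0111}, {"finger_gap": 0.0, "spin": 0.0167}, {"finger_gap": 0.0, "spin": 0.0167}]' | python3 inch.py | sed -n '2,4p'; done
```

```text
eef_pos: [0.5059, 0.1309, 0.1121]
tcp_rot: [-180.0, 0.1, 58.5]
wrist_force: [0.0, 0.5, -1.6]
eef_pos: [0.5055, 0.1315, 0.1126]
tcp_rot: [-179.9, 0.0, 55.5]
wrist_force: [-2.6, 2.0, -3.2]
```

The key dropped in at about 58.5°: the downward load vanished and the tool sank. I'll turn back 2.5° and press it down to the seat.

Converted, 0.002 m / 0.5 = 0.004, 0.001 m / 0.5 = 0.002, -2.5 degrees / 180 = -0.0139.

```bash
echo '[{"finger_gap": 0.0, "spin": -0.0139}, {"finger_gap": 0.0, "xyz": [0, 0, 0.002], "spin": -0.0139}, {"finger_gap": 0.0, "xyz": [0, 0, 0.004], "spin": -0.0139}, {"finger_gap": 0.0, "xyz": [0, 0, 0.004], "spin": -0.0139}]' | python3 inch.py | sed -n '2,4p'; for i in 1 2; do echo '[{"finger_gap": 0.0, "xyz": [0, 0, 0.002]}, {"finger_gap": 0.0, "xyz": [0, 0, 0.003]}, {"finger_gap": 0.0, "xyz": [0, 0, 0.003]}]' | python3 inch.py | sed -n '2,4p'; done;  python3 -c "
from rig import robot, eyes
s=robot.state();print(s['ft_torque'],s['wrist_force'])"
```

```text
eef_pos: [0.5062, 0.1311, 0.111]
tcp_rot: [180.0, 0.0, 58.0]
wrist_force: [0.5, -0.3, -1.1]
eef_pos: [0.5063, 0.1312, 0.11]
tcp_rot: [180.0, -0.0, 58.0]
wrist_force: [-0.4, -0.4, 2.1]
eef_pos: [0.5065, 0.1315, 0.1092]
tcp_rot: [179.9, -0.1, 58.0]
wrist_force: [-1.0, 1.1, 5.5]
[-0.06404391  0.47129004 -0.02885702] [-1.0117902   1.08946752  5.47539401]
```

TCP is 0.1092 and flush should be 0.1093. I'll release, lift and look at the fit.

The manual's scale: shifts go in shares of 0.5 m and turns go in shares of 180 degrees. Converting my numbers, -0.15 m / 0.5 = -0.3, -0.05 m / 0.5 = -0.1.

```bash
echo '[{"finger_gap": 0.04}, {"finger_gap": 0.04}, {"finger_gap": 0.04, "xyz": [0, 0, -0.1]}, {"finger_gap": 0.04, "xyz": [0, 0, -0.2]}, {"finger_gap": 0.04, "xyz": [0, 0, -0.3]}]' | python3 inch.py | sed -n '2,5p'; echo '[{"finger_gap": 0.04, "xyz": [-0.08, 0, -0.08]}, {"finger_gap": 0.04, "xyz": [-0.08, 0, -0.08]}, {"finger_gap": 0.04, "xyz": [-0.08, 0, -0.08]}]' | python3 inch.py| sed -n '2,5p'
python3 - <<'E'
from h import *
w=snap('wrist','w5');s=snap('scene','s5');g=lambda i:(255*(i/255.)**.5).astype('uint8')
u=proj(w,[[.5057,.131,.106]])[0].astype(int);v=proj(s,[[.5057,.131,.1]])[0].astype(int);print(u,v)
x0,y0=u[0]-65,u[1]-75
a=cv2.resize(w['image'][y0:y0+150,x0:x0+130],(520,600),interpolation=cv2.INTER_CUBIC)
b=cv2.resize(s['image'][v[1]-35:v[1]+35,v[0]-35:v[0]+35],(280,280),interpolation=cv2.INTER_CUBIC)
o=np.zeros((600,800,3),'uint8');o[:,:520]=a;o[:280,520:]=b
cv2.imwrite('pics/c5.png',g(o))
E
```

```text
eef_pos: [0.5059, 0.1311, 0.2591]
tcp_rot: [-180.0, 0.0, 58.0]
wrist_force: [-0.2, 0.0, -0.3]
gripper_width: 0.0399
eef_pos: [0.4851, 0.0974, 0.297]
tcp_rot: [-180.0, 0.0, 58.0]
wrist_force: [0.2, -0.9, -0.7]
gripper_width: 0.04
[318 138] [357 175]
```

View pics/c5.png

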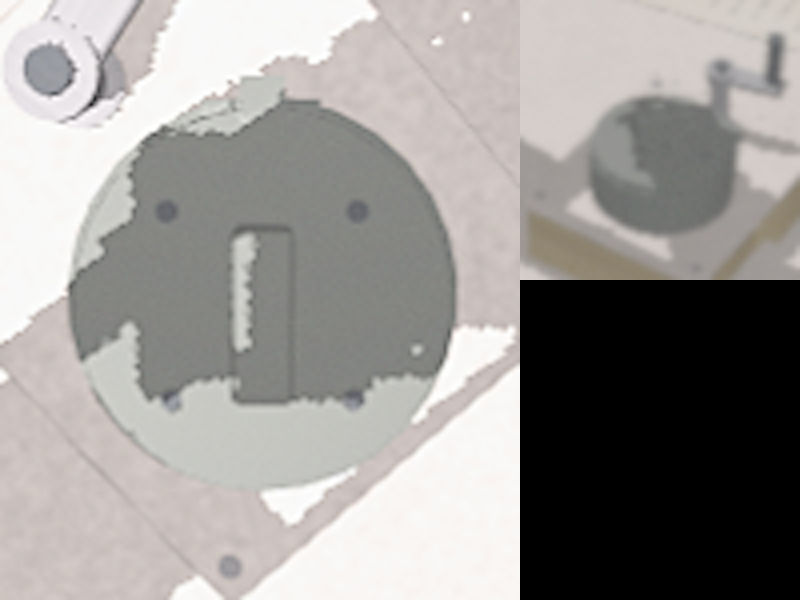

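The cover sits concentric with its key at the notch (tile (265,95)). I'll press with closed fingers on the bar's key end and far end, to check its height and make sure it's flush.

Converted, 0.158 m / 0.5 = 0.316, 0.04 m / 0.5 = 0.08.

```bash
echo '[{"finger_gap": 0.0, "xyz": [0.104, 0, 0.08]}, {"finger_gap": 0.0, "xyz": [0.104, 0, 0.18]}, {"finger_gap": 0.0, "xyz": [0.104, 0, 0.26]}, {"finger_gap": 0.0, "xyz": [0.104, 0, 0.31]}, {"finger_gap": 0.0, "xyz": [0.104, 0, 0.316]}]' | python3 inch.py | sed -n '2,5p'; for i in 1 2 3 4; do echo '[{"finger_gap": 0.0, "xyz": [0, 0, 0.0026]}, {"finger_gap": 0.0, "xyz": [0, 0, 0.0026]}]' | python3 inch.py | sed -n '2p;4p'; done
```

```text
eef_pos: [0.5108, 0.1415, 0.1362]
tcp_rot: [-179.7, 0.3, 58.1]
wrist_force: [0.1, -0.4, 0.0]
gripper_width: 0.0006
eef_pos: [0.5129, 0.1416, 0.1399]
wrist_force: [0.1, -0.5, -0.3]
eef_pos: [0.5127, 0.1414, 0.1379]
wrist_force: [0.1, -0.0, 0.8]
eef_pos: [0.5124, 0.1414, 0.136]
wrist_force: [-0.2, -0.7, 0.3]
eef_pos: [0.5124, 0.1414, 0.1347]
wrist_force: [0.1, 1.4, 0.2]
```

Converted, 0.001 m / 0.5 = 0.002.

```bash
for i in 1 2 3; do echo '[{"finger_gap": 0.0, "xyz": [0, 0, 0.002]}, {"finger_gap": 0.0, "xyz": [0, 0, 0.002]}]' | python3 inch.py | sed -n '2p;4p'; done; echo far; echo '[{"finger_gap": 0.0, "xyz": [0, 0, -0.016]}, {"finger_gap": 0.0, "xyz": [-0.048, 0, -0.016]}, {"finger_gap": 0.0, "xyz": [-0.048, 0, -0.006]}, {"finger_gap": 0.0, "xyz": [-0.048, 0, -0.002]}, {"finger_gap": 0.0, "xyz": [-0.048, 0, -0.002]}]' | python3 inch.py| sed -n '2p;4p';echo '[{"finger_gap": 0.0, "xyz": [0, 0, 0.002]}, {"finger_gap": 0.0, "xyz": [0, 0, 0.002]}]' | python3 inch.py | sed -n '2p;4p'
```

```text
eef_pos: [0.5125, 0.1414, 0.1343]
wrist_force: [-1.0, 0.3, 3.4]
eef_pos: [0.5125, 0.1414, 0.1343]
wrist_force: [-4.0, -1.0, 7.4]
eef_pos: [0.5126, 0.1414, 0.1343]
wrist_force: [-4.0, -1.0, 12.2]
far
eef_pos: [0.4999, 0.1207, 0.1343]
wrist_force: [-5.5, -3.7, 10.2]
eef_pos: [0.4999, 0.1207, 0.1343]
wrist_force: [-7.0, -5.3, 14.6]
```

Both bar ends are at 0.1343 under 12–15 N, so the cover is flush. Now I'll return the retainer arm.

Converted, 0.1034 m / 0.5 = 0.2068, -0.08 m / 0.5 = -0.16.

```bash
echo '[{"finger_gap": 0.0, "xyz": [0, 0, -0.08]}, {"finger_gap": 0.02, "xyz": [0, 0, -0.16]}, {"finger_gap": 0.04, "xyz": [0.1, -0.028, -0.16]}, {"finger_gap": 0.04, "xyz": [0.2068, -0.0576, -0.16]}, {"finger_gap": 0.04, "xyz": [0.2068, -0.0576, -0.16]}]' | python3 inch.py 8; echo '[{"finger_gap": 0.04}, {"finger_gap": 0.04}]' | python3 inch.py >/dev/null
python3 - <<'E'
from h import *
print(rel([.5302,.2236,.139]))
w=snap('wrist','w6');t=snap('top','t6')
print(proj(t,[[.5302,.2236,.16]]))
E
```

```text
time: 22.9
eef_pos: [0.5302, 0.2275, 0.2095]
tcp_rot: [-179.9, 0.1, 58.3]
wrist_force: [-1.0, -0.4, -0.5]
gripper_width: 0.0364
grip_force: 0.0
(array([[ 5.30554086e-01,  8.47651064e-01,  1.90419442e-04],
       [ 8.47651085e-01, -5.30554067e-01, -1.41140447e-04],
       [-1.86100408e-05,  2.36291887e-04, -9.99999972e-01]]), array([0.5301092 , 0.22320347, 0.21191358]), array([ 0.0004, -0.0002,  0.0729]))
[[232.44704932 188.43056083]]
```

Converted, 0.073 m / 0.5 = 0.146, 0.04 m / 0.5 = 0.08.

```bash
echo '[{"finger_gap": 0.04, "xyz": [0, 0, 0.08]}, {"finger_gap": 0.04, "xyz": [0, 0, 0.146]}, {"finger_gap": 0.04, "xyz": [0, 0, 0.146]}, {"finger_gap": 0.0, "xyz": [0, 0, 0.146]}, {"finger_gap": 0.0, "xyz": [0, 0, 0.146]}]' | python3 inch.py|sed -n '2,6p'; echo '[{"finger_gap": 0.0}, {"finger_gap": 0.0}]' | python3 inch.py | sed -n '2,6p'; echo '[{"finger_gap": 0.0, "xyz": [-0.0206, 0.0186, 0]}, {"finger_gap": 0.0, "xyz": [-0.0464, 0.029, 0]}, {"finger_gap": 0.0, "xyz": [-0.0742, 0.0298, 0]}, {"finger_gap": 0.0, "xyz": [-0.1006, 0.0214, 0]}, {"finger_gap": 0.0, "xyz": [-0.1234, 0.0034, 0]}]' | python3 inch.py|sed -n '2,6p'; echo '[{"finger_gap": 0.0, "xyz": [-0.001, -0.003, 0]}, {"finger_gap": 0.0, "xyz": [-0.001, -0.003, 0]}]' | python3 inch.py|sed -n '2,6p'
```

```text
eef_pos: [0.531, 0.2242, 0.1413]
tcp_rot: [179.9, -0.2, 58.0]
wrist_force: [0.2, 0.1, -0.1]
gripper_width: 0.0235
grip_force: 0.0
eef_pos: [0.5305, 0.2243, 0.1404]
tcp_rot: [179.9, -0.1, 58.0]
wrist_force: [-1.6, 0.1, 5.1]
gripper_width: 0.0135
grip_force: 8.0
eef_pos: [0.5007, 0.1665, 0.1396]
tcp_rot: [179.5, 0.1, 57.8]
wrist_force: [7.9, -11.7, 4.8]
gripper_width: 0.0138
grip_force: 8.0
eef_pos: [0.4986, 0.1657, 0.1397]
tcp_rot: [179.5, 0.3, 57.7]
wrist_force: [4.3, -14.3, 6.0]
gripper_width: 0.0138
grip_force: 8.0
```

The pin is at the stop, at about −82° against an expected −80.5°. There is a 14 N side load, probably the pad against the pivot post. I'll release, lift clear and check.

Converted, -0.16 m / 0.5 = -0.32, -0.1 m / 0.5 = -0.2.

```bash
echo '[{"finger_gap": 0.024}, {"finger_gap": 0.024}, {"finger_gap": 0.024, "xyz": [0, 0, -0.1]}, {"finger_gap": 0.024, "xyz": [0, 0, -0.2]}, {"finger_gap": 0.024, "xyz": [0, 0, -0.32]}]' | python3 inch.py|sed -n '2,6p'; echo '[{"finger_gap": 0.04, "xyz": [-0.1, 0, 0]}, {"finger_gap": 0.04, "xyz": [-0.12, 0, 0]}, {"finger_gap": 0.04, "xyz": [-0.12, 0, 0]}]' | python3 inch.py|sed -n '2,6p'
python3 - <<'E'
from h import *
w=snap('wrist','w7');g=lambda i:(255*(i/255.)**.5).astype('uint8')
print('pin expected',proj(w,[[.4992,.1704,.16],[.4926,.2099,.12],[.5057,.131,.134]]), rel([0,0,0])[1])
u=proj(w,[[.5057,.131,.106]])[0].astype(int)
x0,y0=u[0]-90,max(u[1]-100,0);print(x0,y0)
c=w['image'][y0:y0+160,x0:x0+180]
cv2.imwrite('pics/c7.png',g(cv2.resize(c,(c.shape[1]*3,c.shape[0]*3),interpolation=cv2.INTER_CUBIC)))
E
```

```text
eef_pos: [0.4964, 0.1711, 0.2986]
tcp_rot: [-179.8, 0.2, 58.1]
wrist_force: [0.8, 0.6, 0.8]
gripper_width: 0.0242
grip_force: 0.0
eef_pos: [0.4651, 0.1201, 0.2979]
tcp_rot: [-179.9, 0.0, 58.0]
wrist_force: [-0.3, 0.9, -0.4]
gripper_width: 0.0399
grip_force: 0.0
pin expected [[320.92312883 122.05907871]
 [294.33042356  88.97867452]
 [346.66659458 150.46074794]] [0.46534757 0.12052881 0.29768032]
254 46
```

View pics/c7.png

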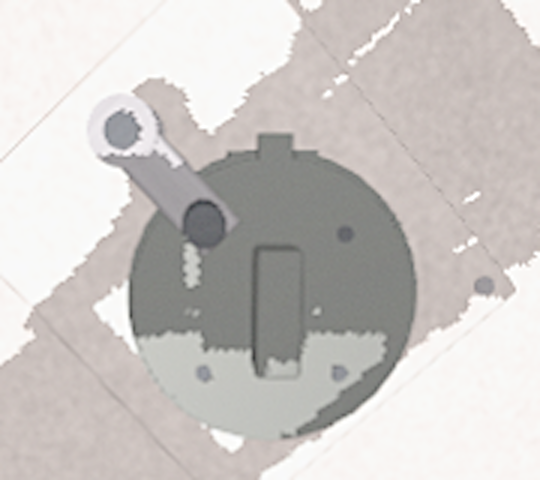

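The arm is back over the cover, pin at tile (206,222) and pivot at (122,128). The cover is concentric with its key in the notch at (275,147). I'll check the angle and hand in.

Run:
```python
from h import *
from rig import robot, eyes
w=load('w7');z=lambda x,y:(254+x/3,46+y/3)
p=plane(w,[z(206,222)],.16)[0];v=plane(w,[z(122,128)],.12)[0];h=np.array([.5057,.131,0])
a=lambda q:np.degrees(np.arctan2(q[1],q[0]))
ang=np.radians(a(p-v)-a(h-v));print(p,v,ang,np.linalg.norm((p-v)[:2]))
if abs(ang)<.12: print(robot.finish_job())
```

```text
[0.50151679 0.17111637 0.16      ] [0.49305069 0.20997073 0.12      ] 0.0557119526510556 0.0397660097026145
the job is handed in; nothing more can be done
None
```

The job is handed in: the keyed cover is seated flush with its key in the notch, the retainer arm is back over it (measured about 0.06 rad, limit 0.15), and nothing else was touched; no verdict was reported.

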